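Draw the ratchet bar out of the clay extruder and lay it over the wash basin

TASK

Take the plunger bar out of the bench clay extruder for washing: tip the red ratchet pawl up and back so that it stays thrown open, then draw the toothed bar fully out of its guide. Gently lay the bar, teeth up, across the rim of the blue basin, centred so that it spans the opening and both ends stick out, and let go only when it rests there (do not drop it). Do not let the bar fall on the bench, and leave the basin, the glaze jar, the terracotta cup and the plywood bat where they stand.

Things in the scene. Friction and masses are not known exactly. Their poses are not given: they have to be found in the camera images.
- extruder: Fixed clay extruder: green base plate 100 x 340 x 12 mm (extruder y -80 to +260), dark guide, level aluminium barrel (y 60 to 260 mm, top 90 mm above bench, end flanges 80 mm in diameter). Origin on the bench directly below the guide's mouth; z up, x level across the bar, y along the bar INTO guide and barrel: the bar is drawn out towards -y.
- guide_mouth (a point): Centre of the guide's mouth, 54 mm above the bench. The guide is a tunnel round the bar (1.5 mm play) from extruder y = 0 to +60 mm, 30 mm wide outside, its roof 71 mm above the bench.
- saddle (a point): Top of the saddle that carries the bar's underside, 45 mm above the bench, at extruder y = -55 mm; 10 mm long, 28 mm wide, with a lip 8 mm high on each side of the bar, open at the top so that the bar can be lifted out of it.
- pawl (a joint): Red pawl's hinge, rad: 0 to 0.2 when its tooth rests on the bar's teeth, 1.5 fully thrown back. Hinge line across the bar at extruder y = +10 mm, 52 mm above bench. A push under 2 N on its rod towards extruder +y tips it up; short of about 0.8 rad it falls shut, beyond that it falls open and stays. While down, the bar comes out by at most one tooth (16 mm).
- pawl_knob (a point): Centre of the red 18 mm ball on the pawl's red rod (8 mm thick, 44 mm long, standing up from the pawl's crossbar over the bar). 85 mm from the hinge line. Pawl at 0: at extruder y = -34 mm, 124 mm above the bench, rod free from 82 to 115 mm. Thrown back: y = +79 mm, 102 mm above the bench. The pawl straddles the bar, 36 mm wide; its tooth is at y = -30 mm.
- bar: Loose aluminium toothed bar, 280 long, 16 wide, 18 mm high (flat sides 12 mm, then 6 mm teeth), 0.16 to 0.28 kg, balance point within 15 mm of the middle, towards the post. Origin at its centre, 9 mm above its underside. y runs along it to the tail end (in the guide), x across, z up through the teeth. At the start the tail is 100 to 145 mm inside the guide.
- bar_tail (a point): Middle of the bar's plain tail end face, at bar y = +140 mm, level with the bar's centre.
- bar_post (a point): On the axis of the upright steel post near the bar's outer end (bar y = -130 mm), 30 mm above the bar's centre. Post 12 mm thick, from the bar up to a black 18 mm ball whose centre is 52 mm above the bar's centre. It can be hooked from the guide's side and pulled.
- basin: Loose round blue plastic wash basin, 0.5 kg, 184 mm diameter over the rim, 132 mm at the foot, 80 mm high, wall 5 mm, open and empty. Origin at the centre of its underside, z up.
- basin_rim (a point): Centre of the basin's mouth, level with the top of the rim, 80 mm above the bench.
- glaze_jar: Bystander: loose amber jar with white cap, 60 mm diameter, 85 mm high; origin at the centre of its underside.
- clay_cup: Bystander: loose terracotta cup, 72 mm rim diameter, 75 mm high; origin at the centre of its underside.
- bat: Bystander: loose flat plywood bat, 90 x 90 mm, 14 mm thick, lying flat on the bench; origin at the centre of its underside.
Things that resemble listed ones, but are neither listed nor needed, are in the scene too. Several things look just like the basin: the one meant starts farthest to the robot's left.

How it is judged:
On the way, in this order (a step that is already met when the one before it is completed fails the run):
1. the pawl has been tipped up and back past its balance point and stays there, with the bar's tail still in the guide (value of joint pawl above 1.1 rad and y of bar_tail in the frame of extruder above 0.04 m), for 0.2 s.
2. the bar has been drawn out past the pawl: its tail is at least 35 mm outside the guide's mouth, the pawl still thrown back (value of joint pawl above 1.1 rad and y of bar_tail in the frame of extruder below -0.035 m), for 0.1 s.
3. the bar has been brought down level to the basin's rim, over the middle of the mouth, while the fingers still hold it (not dropped): underside within 6 mm of the rim (horizontal distance between bar and basin_rim below 0.035 m and z of bar in the frame of basin_rim between 0.004 and 0.015 m and angle between bar's own z axis and vertical below 0.09 rad and contact force between the fingers and bar above 0.3 N), for 0.05 s.
At the end, for the whole second after the job is handed in: The bar lies level (within 0.09 rad) with its teeth up across the basin's rim, its centre within 35 mm (horizontally) of the middle of the mouth and 4 to 15 mm above the rim plane (9 when lying on it); the basin stands upright (within 0.06 rad); the pawl is still thrown back (over 1.1 rad) (horizontal distance between bar and basin_rim below 0.035 m and z of bar in the frame of basin_rim between 0.004 and 0.015 m and angle between bar's own z axis and vertical below 0.09 rad and value of joint pawl above 1.1 rad and angle between basin's own z axis and vertical below 0.06 rad); the robot touches nothing.
It fails at once if the bar falls on or touches the bench (contact force between bar and table above 0.5 N).
It fails at once if the bar is dropped or pressed hard on the basin (over 40 N) (contact force between bar and basin above 40 N).
It fails at once if the basin is shifted by more than 30 mm (distance of basin from where it was at the start of the episode above 0.03 m).
It fails at once if a bystander is shifted by more than 25 mm or tipped over (distance of any of glaze_jar, clay_cup, bat from where it was at the start of the episode above 0.025 m or angle between any of glaze_jar, clay_cup's own z axis and vertical above 0.4 rad).
It also fails if it takes over 58 s, if anything falls off the work surface, if the arm or the gripper's body presses on something with over 40 N, if the wrist force passes 120 N, or if a joint passes its speed limit or range.

ROBOT

A 6-joint arm with a two-finger parallel gripper is mounted at the origin on the work surface. World frame = base frame: x ahead of the robot, y to its left, z up, the work surface at z = 0. Lengths are in m, angles in rad, forces in N, time in s.
With the tool pointing down it reaches from about 0.375 to 0.9 m from the base axis. Payload 3.1 kg.
Tool frame: the origin (TCP) lies midway between the tips of the shut fingers; the grasp point (between the pads) lies 19 mm behind it; x points along the fingers, z is the direction in which the jaws open and shut, and the axes are right-handed (so a half turn about x gives the same grasp; the last joint's range is limited). The gripper opens to 85 mm and grips with 20 to 120 N. Pads are 22 mm wide; open, the fingers measure 114 mm over their backs; the gripper's body (76 mm by 85 mm) begins 54 mm behind the grasp point. The pads swing forward as they close: fully open they stand 13 mm farther back than shut.
Start: joints at [-1.377, 0.527, 1.433, -0, 1.181, -0.178], TCP at [0.228, -0.582, 0.231] pointing down, gripper open.
Joint ranges: [-3.08, 3.08], [-0.75, 2.2], [0.22, 2.44], [-1.43, 4.57], [0, 2.65], [-2.85, 2.85]. Speed limits (rad/s): [2.79, 2.79, 3.14, 3.14, 3.14, 3.14].

INTERFACE

Orientations are given as a unit quaternion [x, y, z, w].
In Python, from station import status, snapshot, camera_params, ticket gives the robot as it stands.
- The arm moves only by the tool arm_command, never from a script. Its argument "series" is a list that holds one entry, the list of rows, each a list of 4 numbers: the shift along the tool's x, y, z in mm, then the turn about the tool's x in rad. A call has 1 to 10 rows; each row shifts and turns the commanded pose from where the row before left it, along the tool's axes as they then stand; what a row does not reach is not made up. A row lasts 1/10 s, in which the tool goes at most 50 mm and 8.59 degrees, less where a joint would pass 70% of its speed; a pose out of reach is approached as far as the arm can. A call is refused whole if a number of a shift passes 50 or a number of a turn 0.15, either way. A call with a gripper value outside its range is refused whole. "jaw" is the opening in per cent of the stroke, from 0 (shut) to 100 (fully open), set as the call begins (left out, the last holds). The fingers move at their own pace and stop on an object; "force" is the grip in N (left out, the last holds). Time passes only in rows, so rows that do not move let the fingers close. It gives the time, the measured TCP pose, the force and the opening at its end, in the units of the state.
- status.sense(): the state, without advancing time (a new reading comes with each control period).
- snapshot(name): name is "side" or "top"; returns the picture (384x512x3 uint8, red, green, blue); there is no depth.
- camera_params(name): a dict with "fovy" (degrees; the focal length in pixels is half the picture's height over the tangent of half this angle, whatever the lens; pixels are square), "cx", "cy" (the principal point, pixels), "extrinsics" (4x4, takes a point from camera to world coordinates). Camera axes: x right, y down, z forward; pixel columns grow to the right and rows downward; lengths in m; the calibration is good to about 2 mm. A picture is of the moment at which its call begins. camera_params takes no time and is no camera call.
- ticket.sign_off(): hands the job in, once; it reports no verdict.
The state is a dict: "t": time; "q": joint angles; "qd": joint speeds; "tau": joint torques, N m; "tcp_pos": TCP position; "tool_rot": TCP orientation; "force": force on the tool from outside, world axes, zero at the start; "ft_torque": the same for the moment, N m; "finger_gap": opening from 0.0 (shut) to 1.0 (fully open).
Only numpy, scipy, OpenCV 4.12 (cv2) and the standard library are available. Lean on these libraries where they do the work, as an engineer would, in place of code of your own. Each camera call takes 0.05 s, during which the arm holds its last target. There are 200 camera calls.

## Working session

There is one attempt and no reset: what is moved stays moved. The work goes in short steps, Python scripts to look and compute and a tool call to move; the robot and the scene stay as the last step left them, time stands still between calls to the robot, and variables do not carry over. Pictures are saved under pics/ and viewed, about 8 in all and at most 12, crops included, and the job is handed in when it is done.

Besides the shell and the picture viewer there is one more tool, called after "Call:" as name(argument=value, ...) on one line, values as JSON. arm_command: Moves the arm, as the interface text tells. Its arguments: {"type":"object","properties":{"series":{"type":"array"},"jaw":{"type":"number"},"force":{"type":"number"}},"required":["series"]}

```bash
mkdir -p pics; ls; python3 - <<'E'
from station import status, snapshot, camera_params
import cv2,numpy as np
np.set_printoptions(precision=4,suppress=True)
for n in("side","top"):
    cv2.imwrite(f"pics/{n}0.png",snapshot(n)[:,:,::-1]); print(camera_params(n))
s=status.sense(); print(s['t'],s['tcp_pos'],s['tool_rot'],s['finger_gap'])
a=[cv2.resize(cv2.imread(f"pics/{n}0.png"),None,fx=1.56,fy=1.56,interpolation=cv2.INTER_CUBIC) for n in("side","top")]
for n,i in zip(("side","top"),a): cv2.imwrite(f"pics/{n}0b.png",i)
E
```

```text
pics
{'fovy': 52.71856657548292, 'cx': 254.03866124799305, 'cy': 189.16128960154157, 'extrinsics': array([[-0.8251, -0.3086,  0.4732, -0.1119],
       [-0.5648,  0.4313, -0.7036,  0.9141],
       [ 0.013 , -0.8478, -0.5302,  0.8131],
       [ 0.    ,  0.    ,  0.    ,  1.    ]])}
{'fovy': 52.51707588813915, 'cx': 258.135058956086, 'cy': 193.6986108091141, 'extrinsics': array([[ 0.0027, -0.9975,  0.0704,  0.4484],
       [-0.9999, -0.0037, -0.014 , -0.039 ],
       [ 0.0142, -0.0704, -0.9974,  1.44  ],
       [ 0.    ,  0.    ,  0.    ,  1.    ]])}
0.1 [ 0.2275 -0.5814  0.2304] [ 0.3992  0.5845 -0.3982  0.5835] 1.0005782797260463
```

View pics/side0b.png

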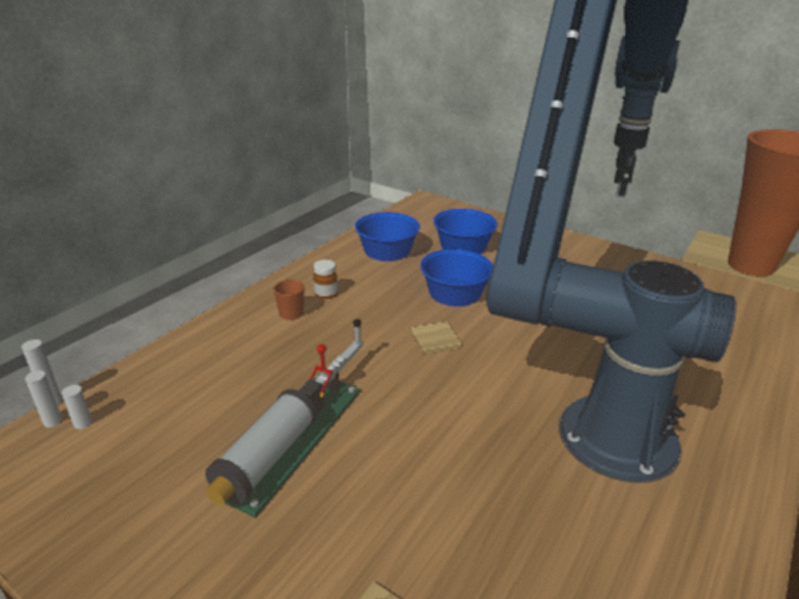

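View pics/top0b.png

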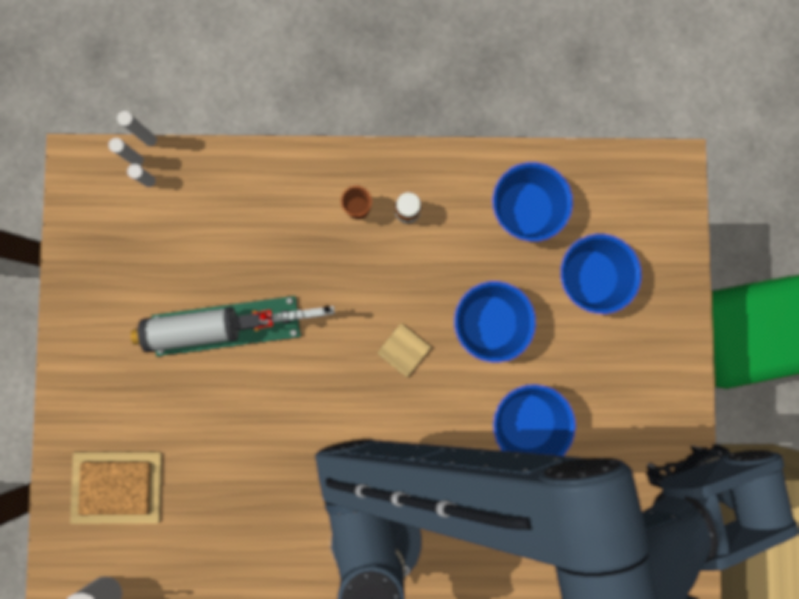

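The four blue basins in the top view (enlarged px) are at (495,321), (533,202), (601,274) and (534,423). Robot-left is image-left, so the one meant is (495,321). In the side view it is the basin at about (457,277). The pawl knob is at top (266,315) / side (321,349), and the post ball at top (329,309) / side (357,323). Next I'll enlarge these areas.

```bash
python3 - <<'E'
import cv2,numpy as np
t=cv2.imread("pics/top0.png");s=cv2.imread("pics/side0.png")
def crop(i,x,y,w,h,f):
    c=cv2.resize(i[y:y+h,x:x+w],None,fx=f,fy=f,interpolation=cv2.INTER_CUBIC)
    for k in range(0,w,10):
        cv2.putText(c,str(x+k),(k*f,8),0,.3,(255,255,255),1);cv2.line(c,(k*f,10),(k*f,14),(255,255,255),1)
    for k in range(0,h,10):
        cv2.putText(c,str(y+k),(0,k*f+3),0,.3,(255,255,255),1);cv2.line(c,(20,k*f),(24,k*f),(255,255,255),1)
    return c
a=crop(t,80,180,140,56,5);b=crop(s,130,195,110,56,7)[:, :700];
b=cv2.resize(b,(700,356)) if 0 else crop(s,130,195,116,54,6)
cv2.imwrite("pics/ext.png",np.vstack([a[:,:696],b]))
a=crop(t,230,165,150,56+0,5)
a=crop(t,240,170,120,70,5);b=crop(s,250,125,80,80,3)
c=np.zeros((600,600,3),np.uint8);c[:350]=a;c[355:595,:240]=b
b=crop(s,165,155,64,60,4);c[355:595,250:506]=b
cv2.imwrite("pics/bas.png",c)
E
```

```text
(no output)
```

View pics/ext.png

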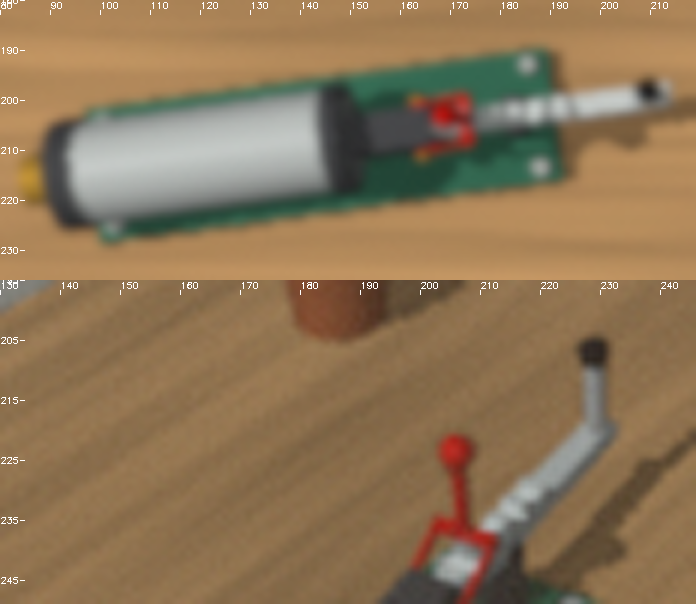

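View pics/bas.png

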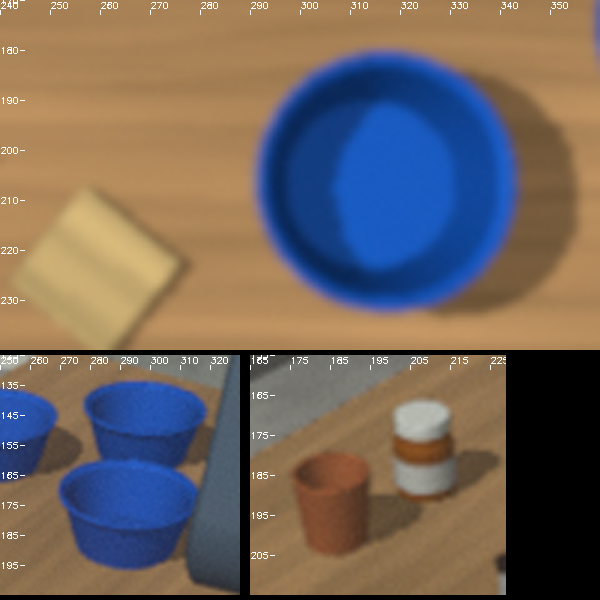

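```bash
cat > h.py <<'E'
import numpy as np
from station import status, snapshot, camera_params
np.set_printoptions(precision=4,suppress=True)
C={n:camera_params(n) for n in("side","top")}
def ray(n,u,v):
    c=C[n];f=192/np.tan(np.radians(c['fovy']/2));E=c['extrinsics']
    d=E[:3,:3]@np.array([(u-c['cx'])/f,(v-c['cy'])/f,1]);return E[:3,3],d/np.linalg.norm(d)
def tri(a,b):
    (p,d),(q,e)=ray("top",*a),ray("side",*b)
    s=np.linalg.lstsq(np.c_[d,-e],q-p,rcond=None)[0];x,y=p+s[0]*d,q+s[1]*e
    return (x+y)/2,np.linalg.norm(x-y)
def atz(n,uv,z):
    p,d=ray(n,*uv);return p+d*(z-p[2])/d[2]
def pix(n,P):
    c=C[n];f=192/np.tan(np.radians(c['fovy']/2));E=c['extrinsics']
    q=E[:3,:3].T@(np.array(P)-E[:3,3]);return q[:2]/q[2]*f+[c['cx'],c['cy']]
E
python3 - <<'E'
from h import *
ball=tri((209.6,198.0),(228.8,207.0));knob=tri((168.6,202.6),(206.0,223.5))
print("ball",ball,"knob",knob)
print("basin rim",tri((317.5,206.2),(292.7,168.5)),atz("top",(317.5,206.2),.08))
L=[atz("top",p,.08) for p in((291.4,206),(343.6,206),(317.5,180),(317.5,232.4))];print("diam",np.linalg.norm(L[0]-L[1]),np.linalg.norm(L[2]-L[3]))
a,b,c=[atz("top",p,.012)[:2] for p in((189.6,190),(193.4,216),(101,228.6))]
print("plate",a,b,c,np.linalg.norm(a-b),np.linalg.norm(b-c),np.degrees(np.arctan2(*(a-b)[::-1])),np.degrees(np.arctan2(*(c-b)[::-1])))
# bar line: ball ->knob
d=(knob[0]-ball[0])[:2];print("bar dir",np.degrees(np.arctan2(d[1],d[0])),np.linalg.norm(d))
# barrel left end flange centre at z .05
for p in((144,207.5),(94,214.5)): print("flange",atz("top",p,.09))
print("jar",atz("top",(408/1.56,205/1.56),.085),"cup",atz("top",(356/1.56,202/1.56),.075),"bat",atz("top",(257,223),.014))
print("tool x,y,z");from scipy.spatial.transform import Rotation as R
print(R.from_quat(status.sense()['tool_rot']).as_matrix())
E
```

```text
ball (array([0.527 , 0.1087, 0.1032]), np.float64(0.0008048650354320361)) knob (array([0.5086, 0.2427, 0.1279]), np.float64(0.0033011769602581116))
basin rim (array([ 0.5014, -0.2653,  0.0846]), np.float64(0.0006254206656358614)) [ 0.5013 -0.2662  0.08  ]
diam 0.18328644979516354 0.18361962896439166
plate [0.5619 0.1927] [0.4666 0.1774] [0.4199 0.5118] 0.09649545251787219 0.33766957987475604 9.121144623806277 97.95086820303092
bar dir 97.84117993078839 0.13525611897522397
flange [0.4944 0.3362 0.09  ]
flange [0.4698 0.5072 0.09  ]
jar [ 0.7646 -0.0694  0.085 ] cup [0.7731 0.0488 0.075 ] bat [ 0.4417 -0.0552  0.014 ]
tool x,y,z
[[-0.0004  0.9313  0.3642]
 [ 0.0019  0.3642 -0.9313]
 [-1.      0.0003 -0.0019]]
```

Heights agree with the text (ball 103 vs 106 mm, knob 128 vs about 124–128, rim 85 vs 80), and so do the sizes (basin diameter 183.5, plate about 97 x 338). The crop confirms the basin: (317,206) in the top picture is the leftmost of the four. The extruder's y axis is at about 98° in the world, with its origin near (0.504, 0.268).

First I turn the tool so that its y is extruder +y and its z is extruder +x.

Call:
arm_command(series=[[[0,0,0,-0.148],[0,0,0,-0.148],[0,0,0,-0.148],[0,0,0,-0.148],[0,0,0,-0.148],[0,0,0,-0.148],[0,0,0,-0.148],[0,0,0,-0.148],[0,0,0,-0.148],[0,0,0,0]]], jaw=0, force=60)

```text
t: 1.1
tcp_pos: [0.2276, -0.5816, 0.2308]
tool_rot: [-0.047, 0.706, 0.048, 0.705]
force: [-0.2, 0.2, 0.5]
finger_gap: 0.001
```

```bash
cat >> h.py <<'E'
from scipy.spatial.transform import Rotation as R
def st(target=None):
    s=status.sense();M=R.from_quat(s['tool_rot']).as_matrix();p=np.array(s['tcp_pos'])
    print("t",s['t'],"p",p,"gap",s['finger_gap'],"F",np.array(s['force']),"\nq",np.array(s['q']),"yaw z",np.degrees(np.arctan2(M[1,2],M[0,2])),"xz",M[2,0])
    if target is not None: print("delta tool mm",M.T@(np.array(target)-p)*1000)
    o=np.array([.504,.268]);ey=np.array([np.cos(np.radians(98)),np.sin(np.radians(98))]);ex=np.array([ey[1],-ey[0]])
    print("ext",(p[:2]-o)@ex,(p[:2]-o)@ey)
def ext(x,y,z):
    o=np.array([.504,.268]);ey=np.array([np.cos(np.radians(98)),np.sin(np.radians(98))]);ex=np.array([ey[1],-ey[0]])
    return np.r_[o+ex*x+ey*y,z]
E
python3 -c "
from h import *
st(ext(0,-.085,.231))
k=np.array([.5086,.2427]);b=np.array([.527,.1087])
for q in(k,b):
  o=np.array([.504,.268]);ey=np.array([np.cos(np.radians(98)),np.sin(np.radians(98))]);ex=np.array([ey[1],-ey[0]]);print((q-o)@ex,(q-o)@ey)
"
```

```text
t 1.1 p [ 0.2276 -0.5816  0.2308] gap 0.000980699948228443 F [-0.1551  0.1901  0.4907] 
q [-1.3765  0.5281  1.4334  0.      1.1814 -1.5103] yaw z 7.665127600868035 xz -0.9999992505462848
delta tool mm [  0.6036 720.1886 387.7569]
ext -0.3919595455809064 -0.8029102491117479
0.0010341536619216164 -0.025693978403578056
0.0006058905981177268 -0.16095068467261364
```

Call:
arm_command(series=[[[0,38,32,0],[0,38,32,0],[0,38,32,0],[0,38,32,0],[0,38,32,0],[0,38,32,0],[0,38,32,0],[0,38,32,0],[0,38,32,0],[0,38,32,0]]])

```text
t: 2.1
tcp_pos: [0.4948, -0.1608, 0.2313]
tool_rot: [-0.046, 0.706, 0.046, 0.706]
force: [0.6, -0.9, -0.2]
finger_gap: 0.002
```

Call:
arm_command(series=[[[0,38,8,0],[0,38,8,0],[0,38,8,0],[0,38,8,0],[0,38,8,0],[0,38,8,0],[0,38,8,0],[0,38,8,0],[0,36,4,0],[0,0,0,0]]])

```text
t: 3.1
tcp_pos: [0.5154, 0.1873, 0.2312]
tool_rot: [-0.047, 0.705, 0.048, 0.706]
force: [-1.3, 0.3, -0.6]
finger_gap: -0.004
```

```bash
python3 -c "
from h import *
st(ext(0,-.075,.106))"
```

```text
t 3.1 p [0.5154 0.1873 0.2312] gap -0.004109459575064012 F [-1.2572  0.2585 -0.5555] 
q [0.1438 0.4245 1.6265 0.0017 1.0903 0.0074] yaw z 7.7726684993187725 xz -0.9999988200242285
delta tool mm [125.1704   6.3453  -0.1279]
ext 6.924397385016726e-05 -0.08153514609638582
```

Call:
arm_command(series=[[[35,0,0,0],[35,0,0,0],[35,0,0,0],[19,0,0,0],[0,10,0,0],[0,12,0,0],[0,12,0,0],[0,12,0,0],[0,10,0,0],[0,0,0,0]]])

```text
t: 4.1
tcp_pos: [0.5085, 0.2407, 0.1081]
tool_rot: [-0.048, 0.705, 0.048, 0.706]
force: [0.7, -0.3, 0.3]
finger_gap: 0.0
```

Call:
arm_command(series=[[[0,12,0,0],[0,12,0,0],[0,12,0,0],[0,12,0,0],[0,6,0,0],[0,0,0,0],[0,0,0,0]]])

```text
t: 4.8
tcp_pos: [0.5011, 0.2924, 0.1072]
tool_rot: [-0.048, 0.706, 0.047, 0.705]
force: [0.1, 1.0, -0.1]
finger_gap: 0.003
```

```bash
python3 - <<'E'
from h import *
import cv2
st()
c=[]
for n,(x,y,w,h) in(("side",(130,150,130,110)),("top",(130,160,130,80))):
    c.append(cv2.resize(snapshot(n)[y:y+h,x:x+w,::-1],None,fx=3,fy=3,interpolation=cv2.INTER_CUBIC))
cv2.imwrite("pics/pawl.png",np.vstack(c))
E
```

```text
t 4.8 p [0.5011 0.2924 0.1072] gap 0.0026704789255612344 F [ 0.1304  1.0471 -0.1392] 
q [ 0.3358  0.636   1.6516 -0.0003  0.8544  0.2015] yaw z 7.705169274687638 xz -0.999999869713944
ext 0.000510684446009612 0.02456773167652899
```

View pics/pawl.png

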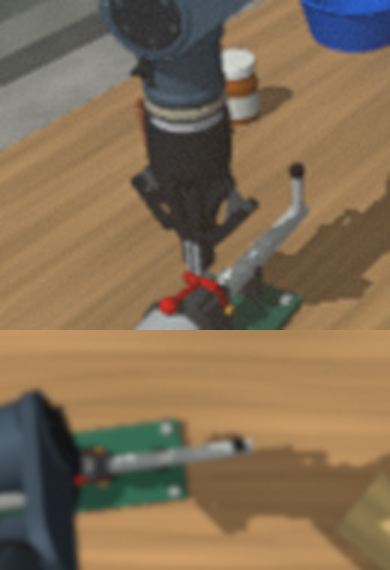

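The side crop (168,305) shows the red knob lying back over the guide and barrel, so the pawl is thrown open. Now I back off and go to the first grip on the bar.

Call:
arm_command(series=[[[-20,-15,0,0],[-40,-5,0,0],[0,-30,0,0],[0,-40,0,0],[0,-30,0,0],[20,0,0,0],[30,0,0,0],[30,0,0,0],[20,0,0,0],[0,0,0,0]]], jaw=50)

```text
t: 5.9
tcp_pos: [0.5152, 0.1725, 0.0649]
tool_rot: [-0.047, 0.708, 0.047, 0.703]
force: [-1.0, -1.0, 0.8]
finger_gap: 0.501
```

```bash
python3 - <<'E'
from h import *
import cv2
st(ext(.0006,-.095,.034))
c=[]
for n,(x,y,w,h) in(("side",(150,150,130,110)),("top",(130,160,130,80))):
    c.append(cv2.resize(snapshot(n)[y:y+h,x:x+w,::-1],None,fx=3,fy=3,interpolation=cv2.INTER_CUBIC))
cv2.imwrite("pics/grip1.png",np.vstack(c))
E
```

```text
t 5.9 p [0.5152 0.1725 0.0649] gap 0.5013874232028225 F [-1.0195 -0.958   0.7772] 
q [ 0.1173  0.6735  1.7629 -0.0001  0.7115 -0.0154] yaw z 7.609379278524843 xz -0.9999800661055224
delta tool mm [30.8418  1.1585  2.9512]
ext -0.002164230580307713 -0.09614119321612027
```

View pics/grip1.png

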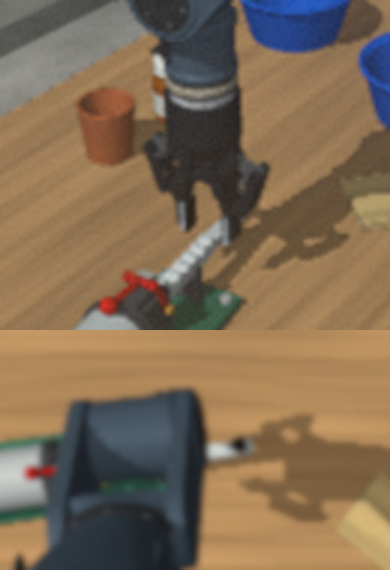

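The fingers straddle the bar with the post clear, and the pawl rests on the barrel side. I lower, close and pull about 65 mm.

Call:
arm_command(series=[[[16,0,3,0],[15,0,0,0],[0,0,0,0]]])

```text
t: 6.3
tcp_pos: [0.5203, 0.1737, 0.0365]
tool_rot: [-0.047, 0.706, 0.047, 0.705]
force: [-0.8, 0.3, 0.6]
finger_gap: 0.504
```

Call:
arm_command(series=[[[0,0,0,0],[0,0,0,0],[0,0,0,0],[0,0,0,0],[0,0,0,0],[0,0,0,0]]], jaw=0, force=40)

```text
t: 6.9
tcp_pos: [0.5199, 0.1737, 0.0374]
tool_rot: [-0.048, 0.706, 0.047, 0.705]
force: [-3.6, -1.3, 6.6]
finger_gap: 0.182
```

```bash
python3 -c "
from h import *
st()"
```

```text
t 6.9 p [0.5199 0.1737 0.0374] gap 0.18158338380851594 F [-3.6021 -1.2638  6.5602] 
q [ 0.1187  0.7244  1.7645 -0.0003  0.653  -0.0155] yaw z 7.69900273574134 xz -0.9999999543863813
ext 0.0026523753749564116 -0.09557997344868219
```

Call:
arm_command(series=[[[-1,-4,-1,0],[-1,-8,0,0],[0,-10,0,0],[0,-10,0,0],[0,-10,0,0],[0,-10,0,0],[0,-8,0,0],[0,-5,0,0],[0,0,0,0],[0,0,0,0]]])

```text
t: 7.9
tcp_pos: [0.528, 0.1093, 0.0383]
tool_rot: [-0.047, 0.706, 0.047, 0.706]
force: [0.4, 0.6, -2.3]
finger_gap: 0.179
```

```bash
python3 - <<'E'
from h import *
import cv2
st()
c=[]
for n,(x,y,w,h) in(("side",(150,150,130,110)),("top",(130,160,130,80))):
    c.append(cv2.resize(snapshot(n)[y:y+h,x:x+w,::-1],None,fx=3,fy=3,interpolation=cv2.INTER_CUBIC))
cv2.imwrite("pics/pull1.png",np.vstack(c))
E
```

```text
t 7.9 p [0.528  0.1093 0.0383] gap 0.1787436178364289 F [ 0.366   0.6158 -2.2805] 
q [-0.0034  0.7164  1.7875  0.0002  0.6377 -0.1372] yaw z 7.661658366693422 xz -0.9999999933285206
ext 0.00165386850582468 -0.1605368416028235
```

View pics/pull1.png

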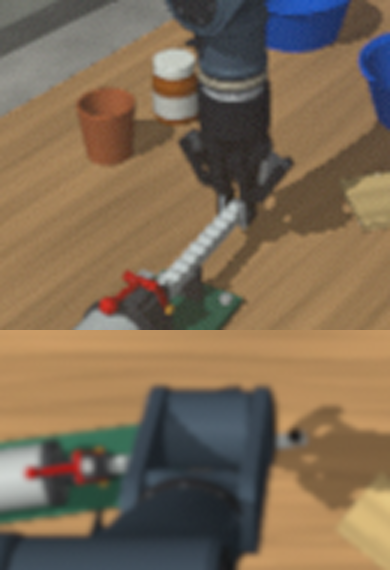

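The bar came along, with the post ball now at top (228.7,195.3). I let it rest in the guide and saddle and regrip near its balance point.

Call:
arm_command(series=[[[0,0,0,0],[0,0,0,0],[0,0,0,0],[0,0,0,0]]], jaw=40)

```text
t: 8.4
tcp_pos: [0.5281, 0.1094, 0.0384]
tool_rot: [-0.047, 0.705, 0.047, 0.706]
force: [0.3, -0.0, -0.8]
finger_gap: 0.398
```

```bash
python3 - <<'E'
from h import *
import cv2
st()
b=atz("top",(228.7,195.3),.104);print(b)
o=np.array([.504,.268]);ey=np.array([np.cos(np.radians(98)),np.sin(np.radians(98))]);ex=np.array([ey[1],-ey[0]]);print((b[:2]-o)@ex,(b[:2]-o)@ey)
E
```

```text
t 8.4 p [0.5281 0.1094 0.0384] gap 0.3981623134999996 F [ 0.2562 -0.0258 -0.7884] 
q [-0.003   0.7162  1.7874  0.0001  0.6377 -0.1373] yaw z 7.688881881685957 xz -0.9999999576041807
ext 0.0017689865531577038 -0.1603682646596939
[0.5368 0.0434 0.104 ]
0.0012610372787760712 -0.2269892438041962
```

Call:
arm_command(series=[[[0,15,0,0],[0,20,0,0],[0,15,0,0],[2,5,0,0],[0,0,0,0]]])

```text
t: 8.9
tcp_pos: [0.5201, 0.1649, 0.0361]
tool_rot: [-0.048, 0.706, 0.048, 0.705]
force: [-0.1, 0.3, -0.8]
finger_gap: 0.398
```

Call:
arm_command(series=[[[0,0,0,0],[0,0,0,0],[0,0,0,0],[0,0,0,0],[0,0,0,0]]], jaw=0, force=80)

```text
t: 9.4
tcp_pos: [0.5204, 0.1635, 0.0364]
tool_rot: [-0.047, 0.706, 0.047, 0.705]
force: [-2.8, 1.3, 3.0]
finger_gap: 0.166
```

```bash
python3 -c "
from h import *
st()"
```

```text
t 9.4 p [0.5204 0.1635 0.0364] gap 0.16620740758799127 F [-2.8289  1.258   3.019 ] 
q [ 0.0996  0.7243  1.7715 -0.      0.6464 -0.0341] yaw z 7.6605980469878565 xz -0.9999998654467097
ext 0.0017144339866904425 -0.10573617854608738
```

Call:
arm_command(series=[[[-1,-6,0,0],[0,-12,0,0],[0,-12,0,0],[0,-12,0,0],[0,-12,0,0],[0,-12,0,0],[0,-12,0,0],[0,-12,0,0],[0,-10,0,0],[0,0,0,0]]])

```text
t: 10.4
tcp_pos: [0.5346, 0.0632, 0.0374]
tool_rot: [-0.047, 0.705, 0.047, 0.706]
force: [0.7, 0.3, -0.5]
finger_gap: 0.168
```

```bash
python3 - <<'E'
from h import *
import cv2
st()
c=[]
for n,(x,y,w,h) in(("side",(150,150,130,110)),("top",(130,160,130,80))):
    c.append(cv2.resize(snapshot(n)[y:y+h,x:x+w,::-1],None,fx=3,fy=3,interpolation=cv2.INTER_CUBIC))
cv2.imwrite("pics/pull2.png",np.vstack(c))
E
```

```text
t 10.4 p [0.5346 0.0632 0.0374] gap 0.1678144528839023 F [ 0.6655  0.3045 -0.5368] 
q [-0.0899  0.7173  1.7906 -0.0002  0.633  -0.2218] yaw z 7.5713803222834875 xz -0.9999997431226937
ext 0.001778129168169322 -0.20701617288746793
```

View pics/pull2.png

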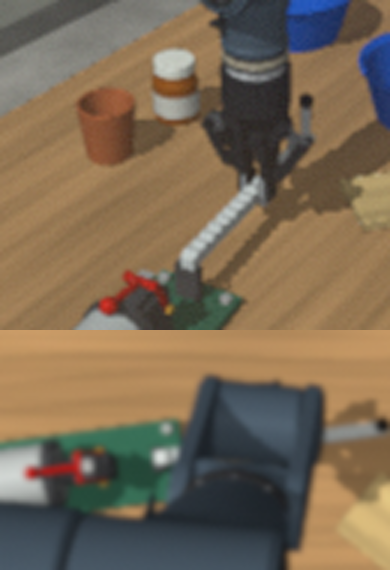

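The tail is out past the guide mouth and on the saddle (top crop (152,128)), and the pawl is still back. I lift straight up.

Call:
arm_command(series=[[[-8,0,0,0],[-12,0,0,0],[-15,0,0,0],[-20,0,0,0],[-20,0,0,0],[-15,0,0,0],[0,0,0,0]]])

```text
t: 11.2
tcp_pos: [0.5357, 0.0651, 0.1304]
tool_rot: [-0.048, 0.703, 0.047, 0.708]
force: [0.7, -0.2, -1.3]
finger_gap: 0.169
```

```bash
python3 - <<'E'
from h import *
import cv2
a=atz("top",(180.7,202.7),.063);b=atz("top",(257.3,191.7),.108);d=(b-a)[:2];print(a,b,np.linalg.norm(d))
st([.5015,-.266,.127])
c=[]
for n,(x,y,w,h) in(("side",(150,120,150,110)),("top",(170,160,150,80))):
    c.append(cv2.resize(snapshot(n)[y:y+h,x:x+w,::-1],None,fx=3,fy=3,interpolation=cv2.INTER_CUBIC))
cv2.imwrite("pics/lift.png",np.vstack(c))
E
```

```text
[0.5127 0.2151 0.063 ] [ 0.5493 -0.0548  0.108 ] 0.27234597891458173
t 11.2 p [0.5357 0.0651 0.1304] gap 0.16886137616357408 F [ 0.7388 -0.1573 -1.3003] 
q [-0.0862  0.5567  1.7448  0.0001  0.834  -0.2213] yaw z 7.7360517191319875 xz -0.9999810119622394
delta tool mm [   3.2941 -323.5214  -78.4546]
ext 0.003131270867024371 -0.20529465817069498
```

View pics/lift.png

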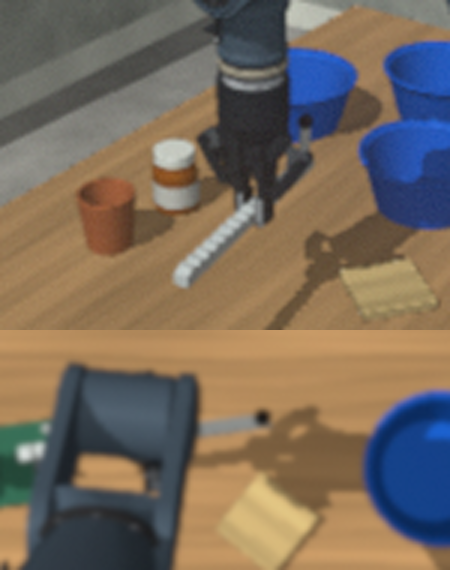

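```bash
python3 - <<'E'
from h import *
b,e=tri((257.3,189.3),(251.7,160.3));print("ball",b,e)
# tail end top-edge in side view: predict for level bar
c=np.array([.5357,.0651,.1304+.018]);ey=np.array([-.134,.991,0]);c=c+.010*ey
print("centre",c,"tail pred",pix("side",c+.14*ey),"ball pred",pix("side",c-.13*ey+[0,0,.052]),pix("top",c-.13*ey+[0,0,.052]))
for tz in(-.01,.01): print(tz,pix("side",c+.14*ey+[0,0,tz]))
E
```

```text
ball [ 0.5504 -0.0537  0.1958] 0.00012458070140949554
centre [0.5344 0.075  0.1484] tail pred [209.6436 212.1749] ball pred [251.4254 158.9736] [257.3382 188.7489]
-0.01 [209.8048 214.9317]
0.01 [209.4808 209.3923]
```

Call:
arm_command(series=[[[0,-20,0,0],[0,-35,-8,0],[0,-40,-12,0],[0,-40,-12,0],[0,-40,-12,0],[0,-40,-12,0],[0,-40,-12,0],[0,-35,-8,0],[0,-25,-3,0],[0,0,0,0]]])

```text
t: 12.3
tcp_pos: [0.498, -0.2619, 0.1265]
tool_rot: [-0.047, 0.705, 0.045, 0.706]
force: [-0.3, -0.6, -0.7]
finger_gap: 0.169
```

```bash
python3 - <<'E'
from h import *
import cv2
ey=np.array([-.134,.991,0])
st(np.array([.5015,-.266,.082])-.010*ey)
c=[]
for n,(x,y,w,h) in(("side",(210,90,150,110)),("top",(230,150,150,90))):
    c.append(cv2.resize(snapshot(n)[y:y+h,x:x+w,::-1],None,fx=3,fy=3,interpolation=cv2.INTER_CUBIC))
cv2.imwrite("pics/over.png",np.vstack(c))
E
```

```text
t 12.3 p [ 0.498  -0.2619  0.1265] gap 0.1688900062464908 F [-0.3199 -0.6237 -0.7255] 
q [-0.6824  0.5878  1.6861 -0.0009  0.8659 -0.8119] yaw z 7.453532749244684 xz -0.9999980429085417
delta tool mm [ 44.5311 -14.4256   2.9479]
ext -0.07969062705244419 -0.523920986836541
```

View pics/over.png

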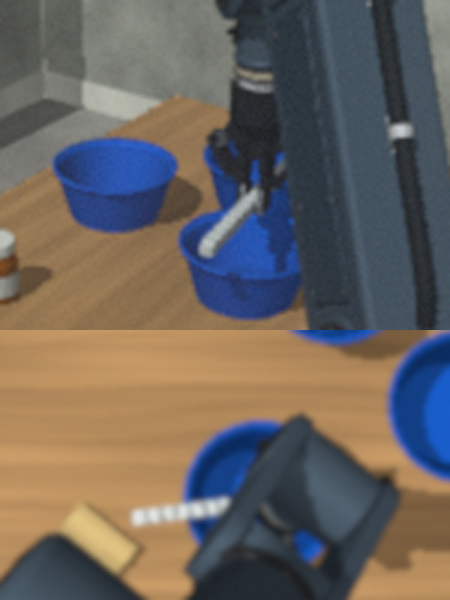

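The bar is level to within about 0.03 rad and heads for the right basin. I centre it and lower, then creep down while watching the force.

Call:
arm_command(series=[[[0,-7,2,0],[0,-7,1,0],[12,0,0,0],[15,0,0,0],[12,0,0,0],[6,0,0,0],[3,0,0,0],[0,0,0,0],[0,0,0,0]]])

```text
t: 13.3
tcp_pos: [0.5029, -0.2717, 0.0796]
tool_rot: [-0.048, 0.705, 0.047, 0.706]
force: [0.1, 0.4, -2.4]
finger_gap: 0.169
```

```bash
python3 - <<'E'
from h import *
st(np.array([.5015,-.266,.072])-.010*np.array([-.134,.991,0]))
E
```

```text
t 13.3 p [ 0.5029 -0.2717  0.0796] gap 0.16938853997464132 F [ 0.1074  0.4318 -2.3563] 
q [-0.6907  0.671   1.689   0.      0.7808 -0.8248] yaw z 7.684559500588855 xz -0.999999685416015
delta tool mm [ 7.6134 -4.1738 -0.6765]
ext -0.07615096987566096 -0.5342808852516416
```

Call:
arm_command(series=[[[2,-2,0,0],[1.5,-2,0,0],[1,0,0,0],[1,0,0,0],[0,0,0,0],[0,0,0,0]]])

```text
t: 13.9
tcp_pos: [0.5031, -0.2754, 0.0738]
tool_rot: [-0.047, 0.706, 0.047, 0.705]
force: [0.5, 0.2, -2.5]
finger_gap: 0.169
```

Call:
arm_command(series=[[[1,0,0,0],[0,0,0,0],[0,0,0,0]]])

```text
t: 14.2
tcp_pos: [0.5033, -0.2754, 0.0731]
tool_rot: [-0.047, 0.705, 0.047, 0.706]
force: [-0.1, 0.3, 1.9]
finger_gap: 0.17
```

Call:
arm_command(series=[[[1,0,0,0],[0,0,0,0],[0,0,0,0]]])

```text
t: 14.5
tcp_pos: [0.5034, -0.2756, 0.0724]
tool_rot: [-0.048, 0.705, 0.047, 0.706]
force: [-1.1, 2.7, 4.5]
finger_gap: 0.167
```

Contact is felt: the vertical force went from -2.5 to +4.5 N at the expected height. I ease the grip and open gently.

Call:
arm_command(series=[[[0,0,0,0],[0,0,0,0],[0,0,0,0]]], jaw=0, force=20)

```text
t: 14.8
tcp_pos: [0.5034, -0.2756, 0.0723]
tool_rot: [-0.048, 0.705, 0.047, 0.706]
force: [-1.7, 1.7, 4.9]
finger_gap: 0.171
```

Call:
arm_command(series=[[[0,0,0,0],[0,0,0,0],[0,0,0,0]]], jaw=24)

```text
t: 15.1
tcp_pos: [0.5031, -0.2755, 0.0715]
tool_rot: [-0.047, 0.706, 0.047, 0.705]
force: [0.2, -0.2, 0.1]
finger_gap: 0.244
```

Call:
arm_command(series=[[[0,0,0,0],[0,0,0,0],[0,0,0,0],[0,0,0,0]]], jaw=45)

```text
t: 15.5
tcp_pos: [0.5032, -0.2755, 0.0718]
tool_rot: [-0.047, 0.706, 0.047, 0.706]
force: [0.3, -0.1, -1.1]
finger_gap: 0.447
```

```bash
python3 - <<'E'
from h import *
import cv2
st()
c=[]
for n,(x,y,w,h) in(("side",(210,90,150,110)),("top",(230,150,150,90))):
    c.append(cv2.resize(snapshot(n)[y:y+h,x:x+w,::-1],None,fx=3,fy=3,interpolation=cv2.INTER_CUBIC))
cv2.imwrite("pics/rest.png",np.vstack(c))
E
```

```text
t 15.5 p [ 0.5032 -0.2755  0.0718] gap 0.4472814330161059 F [ 0.2524 -0.0981 -1.0738] 
q [-0.6956  0.6858  1.6867  0.0001  0.7692 -0.8297] yaw z 7.676789827179814 xz -0.9999999991404532
ext -0.07644499724499931 -0.5380754589628428
```

View pics/rest.png

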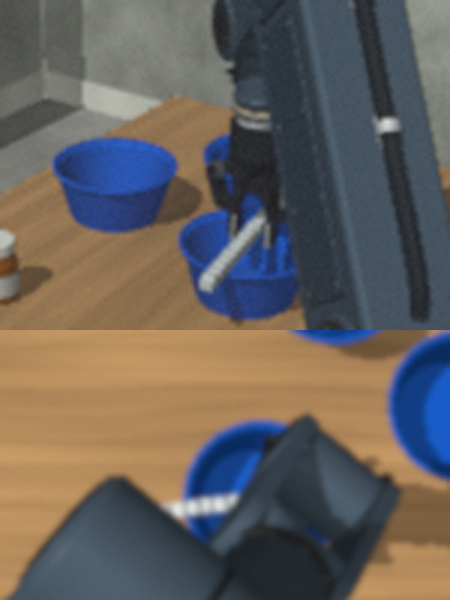

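The bar lies across the rim and the fingers are open either side of it. I withdraw straight up, then away towards +y.

Call:
arm_command(series=[[[-8,0,0,0],[-15,0,0,0],[-20,0,0,0],[-30,0,0,0],[-35,0,0,0],[-35,0,0,0],[-30,0,0,0],[0,40,0,0],[0,40,0,0],[0,40,0,0]]])

```text
t: 16.6
tcp_pos: [0.4868, -0.1555, 0.2458]
tool_rot: [-0.047, 0.705, 0.047, 0.706]
force: [0.1, -0.0, -0.5]
finger_gap: 0.451
```

Call:
arm_command(series=[[[0,45,0,0],[0,45,0,0],[0,45,0,0],[0,45,0,0],[0,45,0,0],[0,45,0,0],[0,40,0,0],[0,0,0,0],[0,0,0,0],[0,0,0,0]]])

```text
t: 17.6
tcp_pos: [0.4459, 0.1499, 0.2451]
tool_rot: [-0.047, 0.705, 0.047, 0.706]
force: [-0.0, -0.1, 0.9]
finger_gap: 0.452
```

```bash
python3 - <<'E'
from h import *
import cv2
st()
c=[]
for n,(x,y,w,h) in(("side",(120,130,250,125)),("top",(130,150,250,75))):
    c.append(cv2.resize(snapshot(n)[y:y+h,x:x+w,::-1],None,fx=3,fy=3,interpolation=cv2.INTER_CUBIC))
cv2.imwrite("pics/end.png",np.vstack(c))
E
```

```text
t 17.6 p [0.4459 0.1499 0.2451] gap 0.45172787219008337 F [-0.0089 -0.0807  0.9115] 
q [ 0.0864  0.3008  1.7912 -0.0006  1.0491 -0.0467] yaw z 7.645769340653588 xz -0.9999997675144425
ext -0.07392478454284775 -0.10885477066574388
```

View pics/end.png

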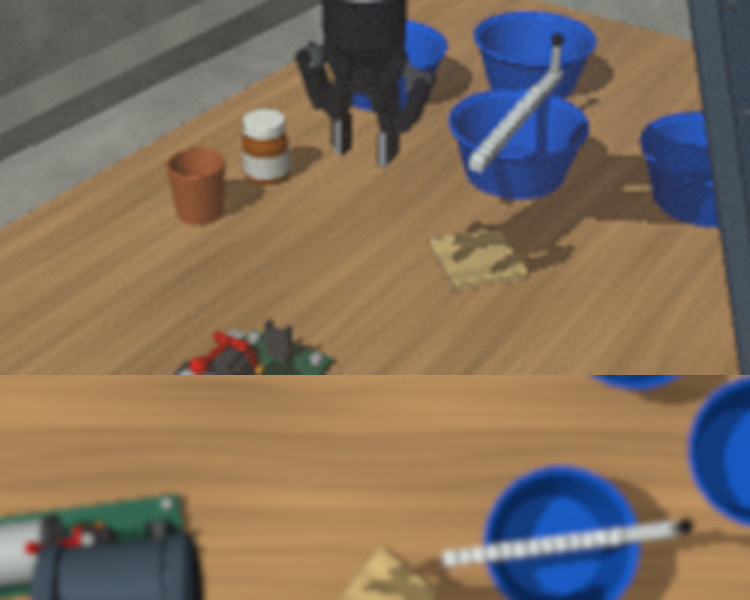

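The bar spans the basin (top crop: tail at (444,558), post ball at (684,526)). The basin's edges are unmoved and the pawl is back. One numeric check, and I sign off if it passes.

```bash
python3 - <<'E'
from h import *
from station import ticket
t=atz("top",(278,211),.089);b=atz("top",(358,200.3),.141)
b2,e=tri((358,200.3),(120+557/3,130+40/3));print("ball tri",b2,e,"tail tri",tri((278.6,211),(120+477/3,130+163/3)))
u=(t-b)[:2]/np.linalg.norm((t-b)[:2]);c=b[:2]+.13*u;r=atz("top",(317.5,206.2),.08)[:2]
print(np.linalg.norm((t-b)[:2]),c,r,np.linalg.norm(c-r))
if np.linalg.norm(c-r)<.02: print(ticket.sign_off())
E
```

```text
ball tri [ 0.5188 -0.3934  0.1382] 0.0013099183106938287 tail tri (array([ 0.4831, -0.1299,  0.0861]), np.float64(0.001991987345778806))
0.26756972302536025 [ 0.502  -0.2635] [ 0.5013 -0.2662] 0.0028128804417142618
the job is handed in; nothing more can be done
None
```

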